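Dock the gas flask on the sampling unit and hold its valve open

ROBOT

A 6-joint arm with a two-finger parallel gripper is mounted at the origin on the work surface. World frame = base frame: x ahead of the robot, y to its left, z up, the work surface at z = 0. Lengths are in m, angles in rad, forces in N, time in s.
With the tool pointing down it reaches from about 0.275 to 0.725 m from the base axis. Payload 15.9 kg.
Tool frame: the origin (TCP) lies at the very end of the fingers, on their centre line; the grasp point (between the pads) lies 19 mm behind it (grip_depth is the distance from the TCP to the grasp point, in m); z points along the fingers, y is the direction in which the jaws open and shut (so a half turn about z gives the same grasp; the last joint's range is limited). The gripper opens to 85 mm and grips with 20 to 120 N. Pads are 22 mm wide; open, the fingers measure 114 mm over their backs; the gripper's body (76 mm by 85 mm) begins 54 mm behind the grasp point. The pads swing forward as they close: fully open they stand 13 mm farther back than shut.
Start: joints at [1.281, 0.213, -0.034, 1.323, 0, 1.571], TCP at [0.143, 0.479, 0.231] pointing down, gripper open.
Joint ranges: [-2.98, 2.98], [-0.74, 1.72], [-1.14, 1.35], [-2.1, 2.04], [-1.57, 1.44], [-3.14, 3.14]. Speed limits (rad/s): [1.89, 1.89, 2.39, 2.57, 3.14, 3.14].

INTERFACE

Orientations are given as a rotation vector (axis times angle).
In Python, from station import movep, move_linear, move_j, grip, dwell, inverse_kinematics, observe, capture, camera_params, Unreachable, hand_in, grip_depth gives the robot as it stands. Calls block until the motion is done:
- movep(position, orientation): joint-space move of the TCP to a pose.
- move_linear(position, ori=None, v=0.15): straight line of the TCP; ori=None keeps the orientation; v is the mean speed in m/s.
- move_j(angles): joint-space move.
- grip(opening, squeeze=None): opening from 0.0 (shut) to 1.0 (fully open); squeeze is the grip in N (None keeps the last); returns when the fingers have stopped.
- dwell(seconds).
- inverse_kinematics(position, orientation): joint angles nearest the present ones, or None.
- observe(): the state.
- capture(name): name is "scene" or "top"; returns the picture (480x640x3 uint8, red, green, blue); there is no depth.
- camera_params(name): a dict with "fx", "fy", "cx", "cy" (pixels), "T" (4x4, takes a point from camera to world coordinates). Camera axes: x right, y down, z forward; pixel columns grow to the right and rows downward; lengths in m; the calibration is good to about 2 mm. A picture is of the moment at which its call begins. camera_params takes no time and is no camera call.
A pose or a line that the arm cannot do raises Unreachable and nothing moves.
- hand_in(): hands the job in, once; it reports no verdict.
The state is a dict: "t": time; "joints": joint angles; "dq": joint speeds; "tau": joint torques, N m; "tcp_pos": TCP position; "ee_rot": TCP orientation; "contact_force": force on the tool from outside, world axes, zero at the start; "wrist_torque": the same for the moment, N m; "opening": opening from 0.0 (shut) to 1.0 (fully open).
Only numpy, scipy, OpenCV 4.12 (cv2) and the standard library are available. Lean on these libraries where they do the work, as an engineer would, in place of code of your own. Each camera call takes 0.05 s, during which the arm holds its last target.

TASK

The sampling unit is ready for a gas sample except that its filter drawer has been left out: push the drawer fully home until it seats in its detent, so that the gas will pass the filters. Then take the round flask from its cork ring, set it upright in the sprung ring on top of the unit and press it gently all the way down to the stop; its valve is only open while it is held there, so finish still holding the flask pressed down, and do not let go. Leave the other things on the bench where they are.

Things in the scene. Friction and masses are not known exactly. Their poses are not given: they have to be found in the camera images.
- unit: Gas sampling unit: cream instrument box fixed to the bench, 220 mm deep (its x), 240 mm wide (its y), top plate 105 mm above the bench, turned by up to 15 degrees. Origin: centre of its underside; its x points from the drawer front to the back, so the drawer comes out to -x. The flask dock stands on its top plate, its axis 30 mm from the origin along +x, on the centre line.
- drawer (a joint): Filter drawer in the unit's front: how far it stands out, m; 0 = fully home, front against the housing; 0.10 = fully out. Starts 45 to 85 mm out. It slides with light friction (about 1 N). From 10 to 5 mm out a sprung ball detent resists with up to about 6 N; past 4.5 mm it snaps home by itself and is kept there.
- drawer_front (a point): Point on the drawer front's flat outer face, on its centre line, 58 mm above the bench; moves with the drawer. Axes as the unit's: the face looks to -x, a push to +x closes. Face 132 mm wide, from 16 to 90 mm above the bench; a pull lip 70 mm wide, 16 mm deep stands out from it 20 to 26 mm above the bench. With the drawer home the point is at x -118, y +45 mm in the unit's frame.
- cradle (a joint): Sprung ring of the flask dock: how far it is pressed down, m; 0 = up at rest, 0.014 = down on its stop. Springs push it up with about 6 N at rest, 13 N at the stop, so the flask's weight alone does not move it and it rises when let go. Ring 80 mm outside, 54 mm inside, 10 mm thick, its top 151 mm above the bench at rest.
- cradle_seat (a point): Where the centre of the flask's bulb lies when the bulb sits in the sprung ring: on the ring's vertical axis, 175 mm above the bench with the ring up; it moves down with the ring. Axes as the unit's. Around the ring, 53 mm from the axis, stand three guide posts with nuts that reach 165 mm above the bench, and below it a steel base disc 111 mm above the bench.
- flask: Round glass gas flask, 0.14 to 0.28 kg: ball-shaped bulb 72 mm across, straight neck 24 mm across from 36 to 78 mm above the bulb's centre, steel cap 30 mm across from 78 to 92 mm, brass valve stub 11 mm across under the bulb down to 44 mm below the centre. Origin: bulb's centre (53 mm above the bench at the start); z up along the neck, by which it is handled. 60 N on the dock would break it.
- corkring: Loose cork ring lying on the bench, 92 mm outside, 56 mm hole, 30 mm tall, 90 g; the round flask begins in it. Origin: centre of its underside.
- conical: Bystander: conical glass flask with a flat foot 72 mm across and a black stopper, 117 mm tall. Origin: centre of its underside.
- jar: Bystander: glass jar with white lid and paper label, 68 mm across, 85 mm tall. Origin: centre of its underside.
- cell: Bystander: single dry cell standing upright, 33 mm across, 61 mm tall. Origin: centre of its underside.
- driver: Bystander: screwdriver with a black handle, 160 mm long, lying flat along its x. Origin: middle of its underside.
- detector1: Bystander: dark cased hand-held methane detector standing upright, 110 x 48 mm, 192 mm tall, 1.1 kg. Origin: centre of its underside.
- detector2: Bystander: a second detector like detector1, near it.
Mind the look-alikes: they are no part of the job. What is shaped like the flask but blue is not meant.

How it is judged:
By the outcome, as a careful person would: the job done as asked, in the order asked, and still so for the second after the job is handed in, while the arm keeps its last pose, push and grip.
It also fails if it takes over 64 s, if anything falls off the work surface, if the arm or the gripper's body presses on something with over 40 N, if the wrist force passes 120 N, or if a joint passes its speed limit or range.

## Working session

There is one attempt and no reset: what is moved stays moved. The work goes in short steps, each a Python script; the robot and the scene stay as the last script left them, time stands still between calls to the robot, and variables do not carry over. Pictures are saved under pics/ and viewed, and the job is handed in when it is done.

```bash
ls; mkdir -p pics; python3 - <<'E'
from station import *
import cv2
for n in ("scene","top"):
    im=capture(n); cv2.imwrite(f"pics/{n}0.png",im[:,:,::-1])
    p=camera_params(n); print(n,p)
s=observe(); print({k:s[k] for k in("t","tcp_pos","ee_rot","opening","contact_force")},grip_depth)
E
```

```text
pics
scene {'fx': 472.7787286504502, 'fy': 472.7787286504502, 'cx': 317.0173700561013, 'cy': 242.830857980071, 'T': array([[ 0.0575028 ,  0.63901809, -0.76703931,  1.33170359],
       [ 0.9983362 , -0.04009466,  0.04143975, -0.11734798],
       [-0.00427343, -0.76814601, -0.64026045,  0.77856841],
       [ 0.        ,  0.        ,  0.        ,  1.        ]])}
top {'fx': 533.7744541873521, 'fy': 533.7744541873521, 'cx': 324.27857359923064, 'cy': 243.27801799552597, 'T': array([[ 0.02809977, -0.98816452,  0.15080214,  0.38138184],
       [-0.99949301, -0.03003447, -0.01056664, -0.08769318],
       [ 0.01497084, -0.15042876, -0.98850749,  1.32737197],
       [ 0.        ,  0.        ,  0.        ,  1.        ]])}
{'t': 0.1, 'tcp_pos': array([0.14277776, 0.47885312, 0.23086933]), 'ee_rot': array([-4.53563074e-01, -3.10850999e+00,  1.58426095e-03]), 'opening': 0.9958573895817835, 'contact_force': array([-0.03212518,  0.05823524, -0.82419726])} 0.0187
```

View pics/scene0.png

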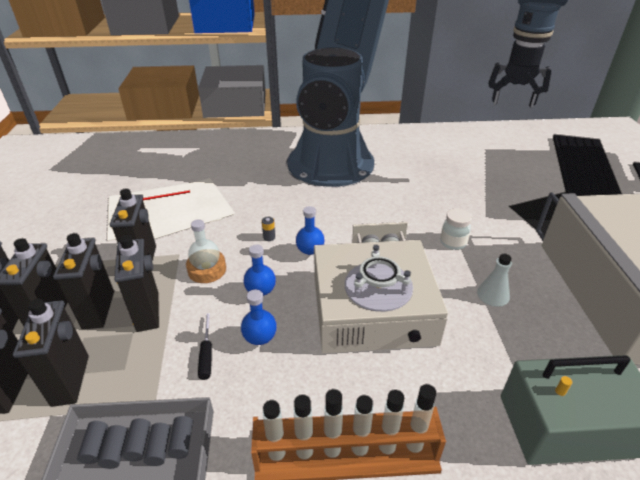

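View pics/top0.png

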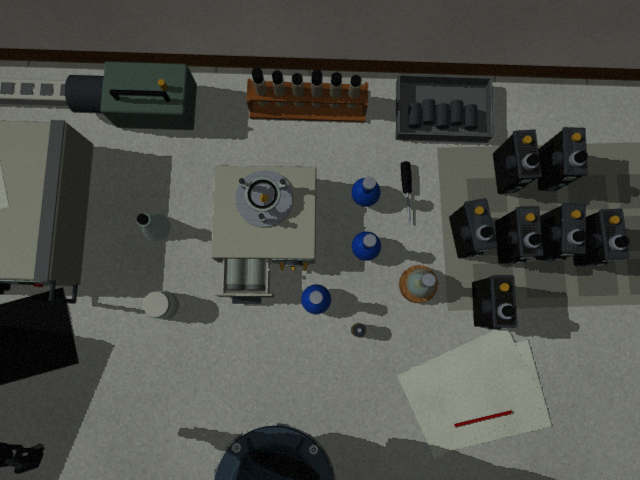

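The only clear round flask on a cork ring is at scene (205,245), top (420,283). The blue look-alikes are at scene (310,237), (258,275) and (258,322). The drawer sticks out toward the robot at top (245,280). I'll enlarge to confirm.

```bash
python3 - <<'E'
import cv2
t=cv2.imread("pics/top0.png"); s=cv2.imread("pics/scene0.png")
cv2.imwrite("pics/c1.png",cv2.resize(t[150:320,200:340],None,fx=4.5,fy=4.5,interpolation=2)[:600*2][:, :]if 0 else cv2.resize(t[155:315,200:340],None,fx=3.7,fy=3.7,interpolation=2))
cv2.imwrite("pics/c2.png",cv2.resize(t[250:350,340:460],None,fx=5,fy=5,interpolation=2))
cv2.imwrite("pics/c3.png",cv2.resize(s[205:295,170:290],None,fx=6,fy=6,interpolation=2))
cv2.imwrite("pics/c4.png",cv2.resize(s[210:350,300:450],None,fx=4,fy=4,interpolation=2))
E
```

```text
(no output)
```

View pics/c1.png

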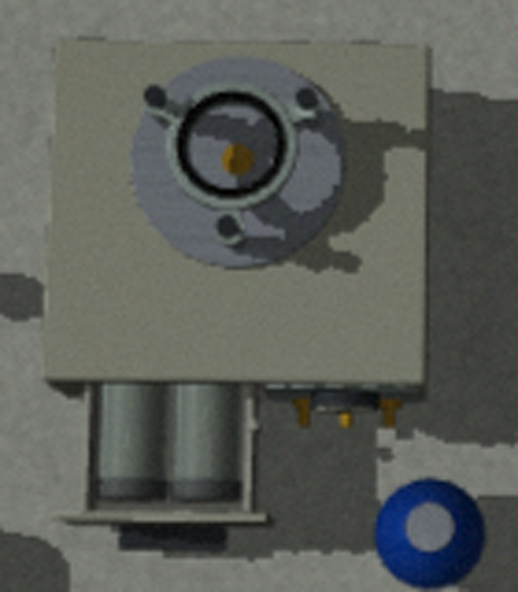

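View pics/c2.png

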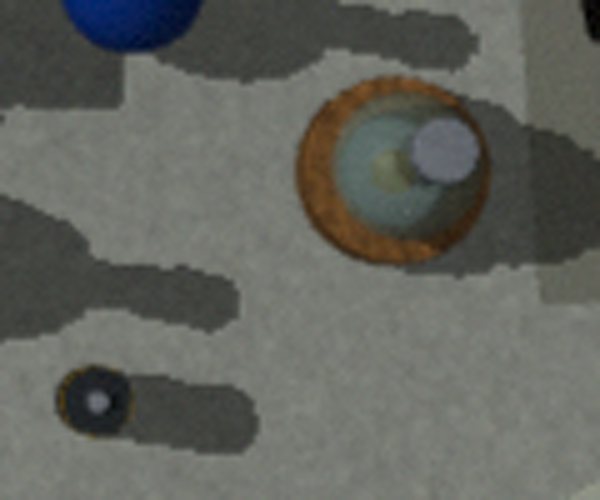

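View pics/c3.png

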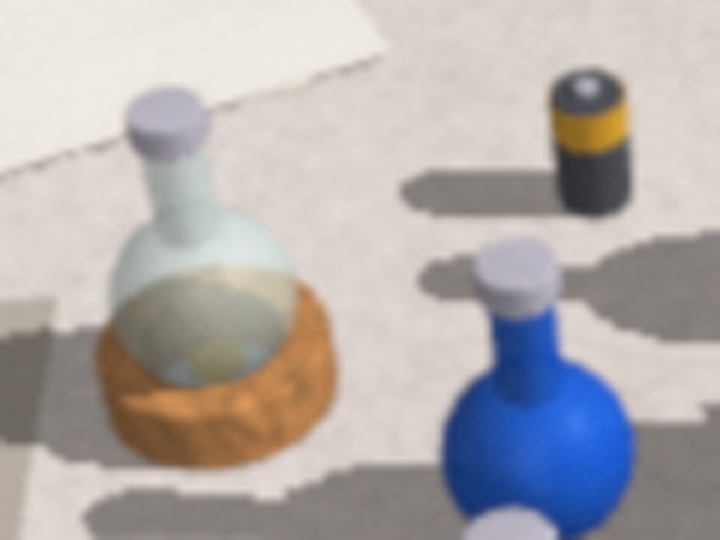

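View pics/c4.png

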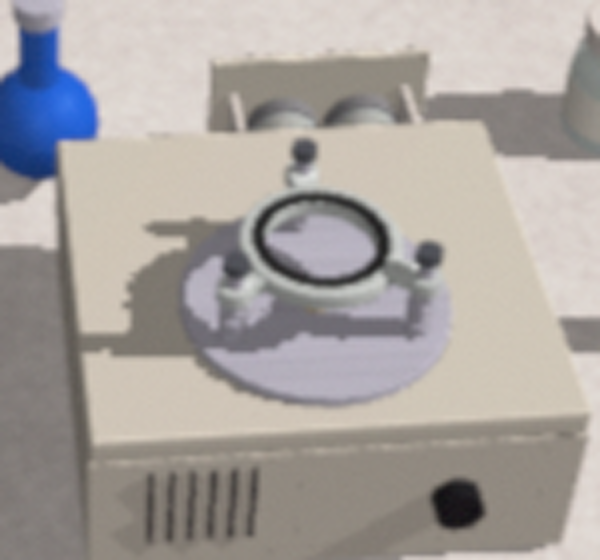

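The crops confirm it: the clear flask sits upright in the cork ring (cap centre at top ≈ (429,280)). The drawer front's top edge runs from top (215,295) to (273,295), and the dock ring is centred near (263,195). Now computing positions.

```bash
cat > h.py <<'E'
import numpy as np
from station import *
import cv2
P={n:camera_params(n) for n in("scene","top")}
def ray(n,u,v,z):
    p=P[n];d=p["T"][:3,:3]@np.array([(u-p["cx"])/p["fx"],(v-p["cy"])/p["fy"],1]);o=p["T"][:3,3]
    return o+d*(z-o[2])/d[2]
def proj(n,X):
    p=P[n];c=np.linalg.inv(p["T"])@np.append(X,1);return np.array([p["fx"]*c[0]/c[2]+p["cx"],p["fy"]*c[1]/c[2]+p["cy"]])
E
python3 - <<'E'
from h import *
np.set_printoptions(precision=4,suppress=True)
def c(pt,s,o): return (np.array(pt)+.5)/s-.5+np.array(o)
def c1(*p): return c(p,3.7,(200,155))
def c2(*p): return c(p,5,(340,250))
def c3(*p): return c(p,6,(170,205))
def c4(*p): return c(p,4,(300,210))
for nm,p,z in [("TL",(57,40),.105),("TR",(428,45),.105),("BR",(424,384),.105),("BL",(45,380),.105),("ring",(234,149),.151),("n1",(155,98),.165),("n2",(306,100),.165),("n3",(229,226),.165),("disc",(238,162),.111),("dL",(57,518),.09),("dR",(270,518),.09)]:
    print(nm,ray("top",*c1(*p),z))
for nm,p,z in [("cap",(445,150),.145),("cork",(393,170),.015),("cell",(95,400),.061)]: print(nm,ray("top",*c2(*p),z))
print("scene")
for nm,p,z in [("cap",(169,113),.145),("cell",(589,88),.061),("bluecap",(519,265),.145)]: print(nm,ray("scene",*c3(*p),z))
for nm,p,z in [("TL",(57,141),.105),("TR",(487,122),.105),("BR",(588,415),.105),("BL",(93,443),.105),("ring",(321,240),.151),("n1",(236,261),.165),("n2",(428,250),.165),("n3",(304,149),.165),("disc",(316,300),.111),("dL",(211,62),.09),("dR",(428,54),.09)]:
    print(nm,ray("scene",*c4(*p),z))
E
```

```text
TL [0.7459 0.1624 0.105 ]
TR [ 0.7503 -0.0744  0.105 ]
BR [ 0.5319 -0.0786  0.105 ]
BL [0.5273 0.157  0.105 ]
ring [0.667  0.0413 0.151 ]
n1 [0.6937 0.0889 0.165 ]
n2 [ 0.6954 -0.0023  0.165 ]
n3 [0.6162 0.0407 0.165 ]
disc [0.6684 0.0428 0.111 ]
dL [0.4428 0.1473 0.09  ]
dR [0.4467 0.0149 0.09  ]
cap [ 0.4871 -0.3346  0.145 ]
cork [ 0.4881 -0.336   0.015 ]
cell [ 0.3724 -0.1874  0.061 ]
scene
cap [ 0.4894 -0.335   0.145 ]
cell [ 0.3715 -0.1896  0.061 ]
bluecap [ 0.5839 -0.203   0.145 ]
TL [ 0.5314 -0.0811  0.105 ]
TR [0.5299 0.1598 0.105 ]
BR [0.7473 0.1581 0.105 ]
BL [ 0.7502 -0.0758  0.105 ]
ring [0.6685 0.0403 0.151 ]
n1 [ 0.6951 -0.0052  0.165 ]
n2 [0.6933 0.0859 0.165 ]
n3 [0.6166 0.0389 0.165 ]
disc [0.6695 0.0409 0.111 ]
dL [0.4463 0.015  0.09  ]
dR [0.4467 0.1453 0.09  ]
```

Both cameras agree within about 2 mm:

| Item | Position |
|---|---|
| Unit centre | ≈ (0.639, 0.041), yaw ≈ 1° |
| Dock axis | ≈ (0.668, 0.041) |
| Drawer front | x ≈ 0.4445, y ≈ 0.081, about 76 mm out |
| Flask | (0.488, −0.335), cap and cork coaxial, so upright |

Next I'll check reachability, then push the drawer.

```bash
python3 - <<'E'
from h import *
np.set_printoptions(precision=3,suppress=True)
for o in ([0,np.pi,0],[np.pi,0,0]):
  for p in ([.385,.082,.2],[.385,.082,.058],[.513,.082,.058],[.488,-.335,.30],[.488,-.335,.092],[.668,.041,.30],[.668,.041,.195]):
    print(o,p,inverse_kinematics(p,o))
E
```

```text
[0, 3.141592653589793, 0] [0.385, 0.082, 0.2] [ 0.21   0.004 -0.35   1.216  0.     0.21 ]
[0, 3.141592653589793, 0] [0.385, 0.082, 0.058] [ 0.21   0.117 -0.614  0.84   0.     0.21 ]
[0, 3.141592653589793, 0] [0.513, 0.082, 0.058] [ 0.159  0.351 -0.303  0.917  0.     0.159]
[0, 3.141592653589793, 0] [0.488, -0.335, 0.3] [-0.602  0.423  0.428  1.577  0.    -0.602]
[0, 3.141592653589793, 0] [0.488, -0.335, 0.092] [-0.602  0.46  -0.044  1.067  0.    -0.602]
[0, 3.141592653589793, 0] [0.668, 0.041, 0.3] [0.061 0.639 0.782 1.714 0.    0.061]
[0, 3.141592653589793, 0] [0.668, 0.041, 0.195] [0.061 0.591 0.432 1.412 0.    0.061]
[3.141592653589793, 0, 0] [0.385, 0.082, 0.2] [ 0.21   0.004 -0.35   1.216  0.    -2.932]
[3.141592653589793, 0, 0] [0.385, 0.082, 0.058] [ 0.21   0.117 -0.614  0.84   0.    -2.932]
[3.141592653589793, 0, 0] [0.513, 0.082, 0.058] [ 0.159  0.351 -0.303  0.917  0.    -2.983]
[3.141592653589793, 0, 0] [0.488, -0.335, 0.3] [-0.602  0.423  0.428  1.577  0.     2.54 ]
[3.141592653589793, 0, 0] [0.488, -0.335, 0.092] [-0.602  0.46  -0.044  1.067  0.     2.54 ]
[3.141592653589793, 0, 0] [0.668, 0.041, 0.3] [ 0.061  0.639  0.782  1.714  0.    -3.08 ]
[3.141592653589793, 0, 0] [0.668, 0.041, 0.195] [ 0.061  0.591  0.432  1.412  0.    -3.08 ]
```

```bash
python3 - <<'E'
from h import *
np.set_printoptions(precision=3,suppress=True)
o=[0,np.pi,0]
grip(0.0)
movep([.385,.082,.17],o)
move_linear([.385,.082,.058],v=.15)
f0=observe()["contact_force"]
move_linear([.425,.082,.058],v=.1); print(observe()["contact_force"]-f0)
move_linear([.490,.082,.058],v=.08); s=observe(); print(s["t"],s["tcp_pos"],s["contact_force"]-f0)
x=.490
while x<.516:
    x+=.002; move_linear([x,.082,.058],v=.03); s=observe(); f=s["contact_force"]-f0
    print(round(x,3),s["tcp_pos"][0],f)
    if f[0]<-9: break
print(observe()["t"])
for n in("scene","top"): cv2.imwrite(f"pics/{n}1.png",capture(n)[:,:,::-1])
E
python3 - <<'E'
import cv2
t=cv2.imread("pics/top1.png"); s=cv2.imread("pics/scene1.png")
cv2.imwrite("pics/d1.png",cv2.hconcat([cv2.resize(t[195:315,200:340],(400,343)),cv2.resize(s[190:310,290:430],(400,343))]))
E
```

```text
[-0.235 -1.482 -0.961]
5.0 [0.49  0.082 0.058] [-0.882 -1.394 -0.687]
0.492 0.49193172950662667 [-0.384 -1.62  -0.067]
0.494 0.49412399354299097 [ 0.71  -1.132  0.326]
0.496 0.4961525793752039 [ 0.418 -0.185 -0.546]
0.498 0.49816851412995683 [-0.196 -0.32  -0.259]
0.5 0.4996216783618055 [-5.038 -0.747  2.449]
0.502 0.5023442243105035 [ 0.423 -1.137 -0.775]
0.504 0.5043893422078178 [ 0.258 -0.444 -0.274]
0.506 0.5062868639148931 [ 0.051 -0.494 -0.963]
0.508 0.5081668453631518 [-0.153 -1.188 -0.86 ]
0.51 0.508866924261916 [-6.795  0.251  3.182]
0.512 0.5089390774929864 [-21.56   -0.027  14.283]
7.75
```

View pics/d1.png

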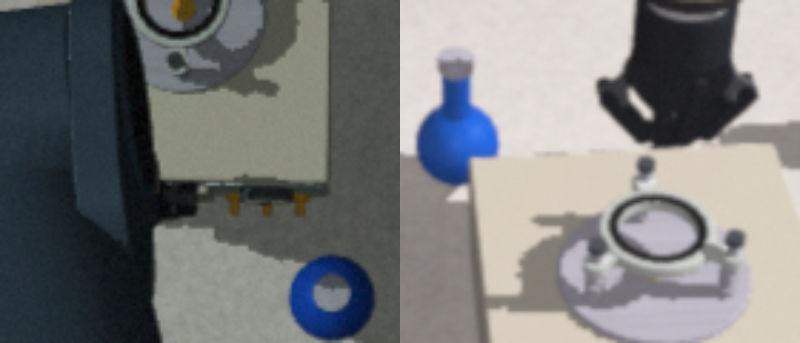

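The detent gave way at x≈0.500 and the drawer hit a solid stop at x≈0.509, with force rising to 21 N. In the picture the front is flush with the housing. Now I'll back off, check the drawer and grasp the flask.

```bash
python3 - <<'E'
from h import *
np.set_printoptions(precision=3,suppress=True)
o=[0,np.pi,0]
move_linear([.46,.082,.058],v=.12)
move_linear([.44,.082,.25],v=.2)
grip(1.0)
movep([.488,-.335,.25],o)
for n in("scene","top"): cv2.imwrite(f"pics/{n}2.png",capture(n)[:,:,::-1])
move_linear([.488,-.335,.0925],v=.12)
s=observe(); print(s["t"],s["tcp_pos"],s["contact_force"])
grip(0.0,60)
s=observe(); print(s["t"],s["opening"],s["opening"]*85,s["contact_force"],s["wrist_torque"])
for n in("scene","top"): cv2.imwrite(f"pics/{n}3.png",capture(n)[:,:,::-1])
s=[cv2.imread(f"pics/{f}.png") for f in("top2","scene2","scene3")]
a=cv2.hconcat([cv2.resize(s[0][155:315,200:340],(350,400)),cv2.resize(s[2][180:300,140:260],(400,400))])
cv2.imwrite("pics/d2.png",a)
E
```

```text
13.45 [ 0.488 -0.335  0.093] [ 0.883 -0.019  0.025]
14.0417 0.2896417629068016 24.619549847078137 [ 0.146 -1.602  1.338] [-0.301 -0.004  0.01 ]
```

View pics/d2.png

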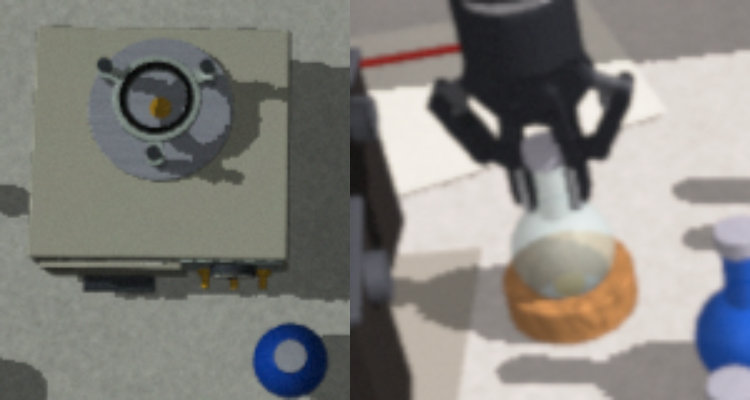

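Drawer flush. The neck is gripped at 24.6 mm, as expected, and the flask is upright in the jaws. Lift and carry to above the dock.

```bash
python3 - <<'E'
from h import *
np.set_printoptions(precision=3,suppress=True)
o=[0,np.pi,0]
move_linear([.488,-.335,.13],v=.08)
move_linear([.488,-.335,.30],v=.18)
s=observe(); print(s["t"],s["opening"],s["contact_force"])
movep([.668,.041,.30],o)
move_linear([.668,.041,.25],v=.08)
s=observe(); print(s["t"],s["tcp_pos"],s["opening"],s["contact_force"])
for n in("scene","top"): cv2.imwrite(f"pics/{n}4.png",capture(n)[:,:,::-1])
s=cv2.imread("pics/scene4.png");t=cv2.imread("pics/top4.png")
print(proj("scene",[.668,.041,.21]),proj("scene",[.668,.041,.166]))
cv2.imwrite("pics/d3.png",cv2.hconcat([cv2.resize(s[190:310,320:440],(480,480),interpolation=2),cv2.resize(s,(320,240)).copy() if 0 else cv2.resize(s[170:300,150:280],(320,480))]))
cv2.imwrite("pics/d4.png",t)
E
```

```text
15.85 0.29793666222065274 [-0.054  0.174 -2.365]
18.1667 [0.668 0.041 0.251] 0.2947013157698666 [ 1.129 -0.268 -1.796]
[382.773 246.204] [380.831 263.7  ]
```

View pics/d3.png

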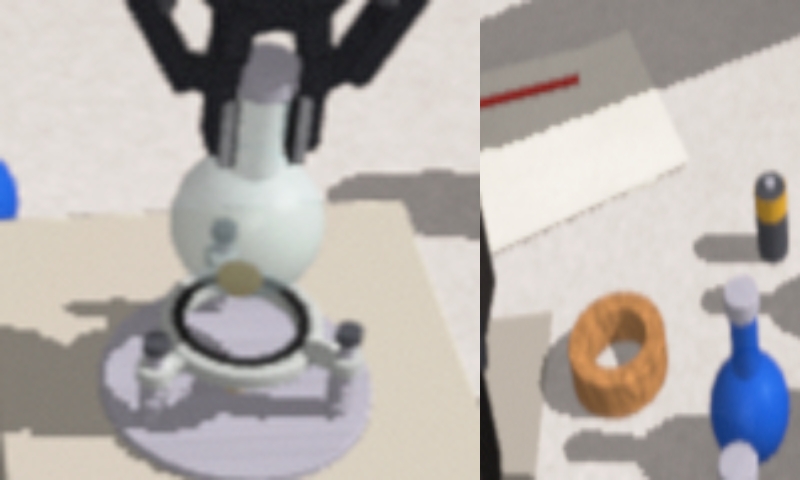

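View pics/d4.png

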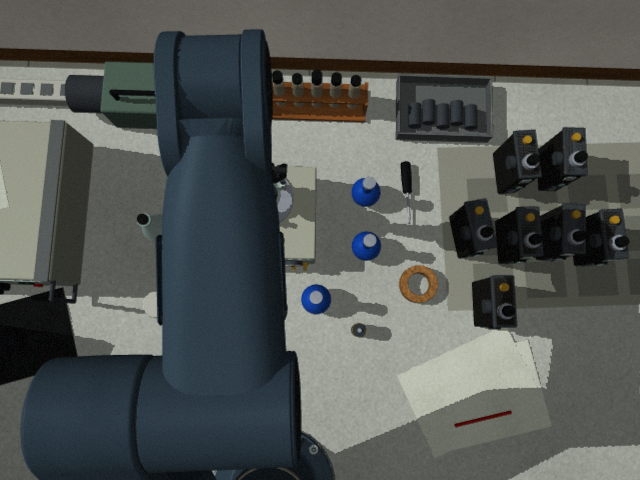

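```bash
python3 - <<'E'
from h import *
for z in(.303,.295,.211,.167,.173):print(z,proj("scene",[.668,.041,z]), (proj("scene",[.668,.041,z])-[320,190]+.5)*4)
s=cv2.imread("pics/scene4.png")
cv2.imwrite("pics/d5.png",cv2.resize(s[195:275,350:420],None,fx=7,fy=7,interpolation=2))
E
```

```text
0.303 [387.31826757 205.26760536] [271.27307027  63.07042145]
0.295 [386.90152055 209.02122605] [269.60608218  78.08490418]
0.211 [382.81889949 245.79320051] [253.27559795 225.17280205]
0.167 [380.87356739 263.3147146 ] [245.49426954 295.25885838]
0.173 [381.13169553 260.98976666] [246.52678211 285.95906663]
```

View pics/d5.png

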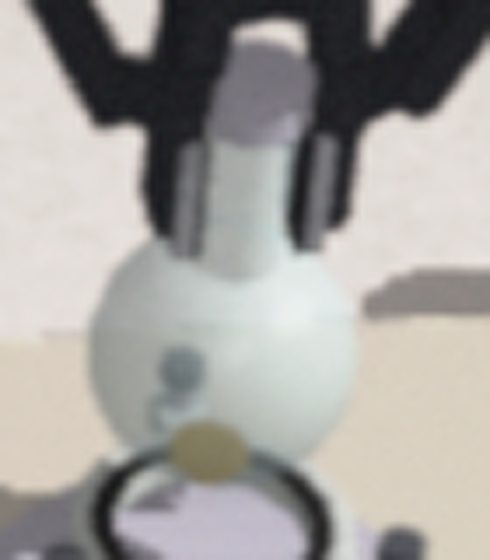

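The flask is over the ring. Its bulb is about 1–2 mm off toward −y (px 381.9 against 382.8 predicted), with roughly 2° of tilt. I'll shift 1.5 mm and lower under force watch.

```bash
python3 - <<'E'
from h import *
np.set_printoptions(precision=2,suppress=True)
x,y=.6695,.0423
move_linear([x,y,.245],v=.05); dwell(.3)
f0=np.mean([observe()["contact_force"] for _ in range(3)],0); print(f0)
move_linear([x,y,.225],v=.04)
z=.225
while z>.2165-.004:
    z-=.002; move_linear([x,y,z],v=.02); dwell(.1); s=observe(); f=s["contact_force"]-f0
    print(round(z,4),s["tcp_pos"],f,s["wrist_torque"])
    if f[2]>12 or np.hypot(f[0],f[1])>8: break
print(s["t"],s["opening"])
cv2.imwrite("pics/scene5.png",capture("scene")[:,:,::-1])
s=cv2.imread("pics/scene5.png")
cv2.imwrite("pics/d6.png",cv2.resize(s[195:295,340:430],None,fx=6,fy=6,interpolation=2))
E
```

```text
[-0.73  0.19 -1.63]
0.223 [0.67 0.04 0.22] [ 1.55 -0.12 -0.22] [ 0.01 -0.03 -0.04]
0.221 [0.67 0.04 0.22] [ 0.91  0.47 -0.3 ] [ 0.04  0.02 -0.01]
0.219 [0.67 0.04 0.22] [ 1.08 -0.01 -1.18] [-0.   -0.02 -0.04]
0.217 [0.67 0.04 0.22] [0.48 0.08 0.03] [-0.03  0.02  0.02]
0.215 [0.67 0.04 0.22] [1.69 1.19 5.23] [ 0.09 -0.16  0.02]
0.213 [0.67 0.04 0.21] [1.94 0.14 5.75] [ 0.05 -0.24 -0.03]
0.211 [0.67 0.04 0.21] [3.68 0.56 6.15] [ 0.09 -0.26  0.02]
21.925 0.29467741249696555
```

View pics/d6.png

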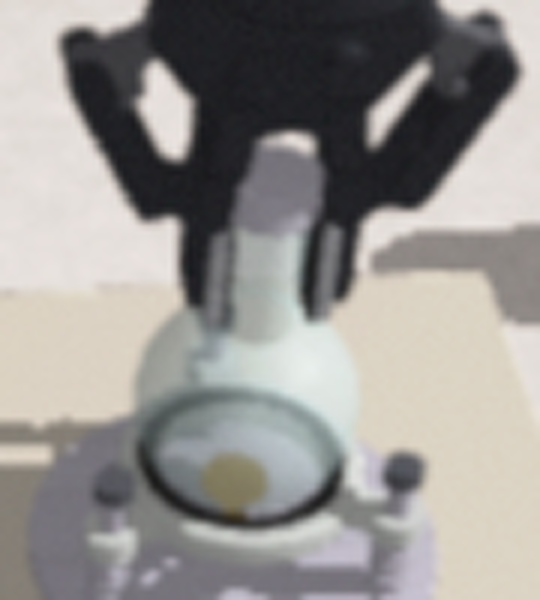

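Contact came at TCP z≈0.2155 against 0.2145 predicted, and the bulb sits in the ring. There's a small +x side force, so I'll shift +1 mm in x and press on to the stop.

```bash
python3 - <<'E'
from h import *
np.set_printoptions(precision=4,suppress=True)
x,y=.6705,.0425
f0=np.array([-.73,.19,-1.63])
z=.211
while z>.193:
    z-=.0015 if z>.2035 else .0007
    move_linear([x,y,z],v=.02); dwell(.1); s=observe(); f=s["contact_force"]-f0
    print(round(z,4),s["tcp_pos"],f,s["wrist_torque"])
    if f[2]>21 or np.hypot(f[0],f[1])>10: break
dwell(.5); s=observe(); print(s["t"],s["opening"],s["contact_force"]-f0)
cv2.imwrite("pics/scene6.png",capture("scene")[:,:,::-1])
s=cv2.imread("pics/scene6.png")
cv2.imwrite("pics/d7.png",cv2.resize(s[195:295,340:430],None,fx=6,fy=6,interpolation=2))
E
```

```text
0.2095 [0.6706 0.0424 0.2097] [ 2.5023 -0.1054  7.8803] [-0.0581 -0.1995  0.0184]
0.208 [0.6706 0.0425 0.2083] [2.0755 0.1591 6.9252] [-0.034  -0.1487 -0.0273]
0.2065 [0.6707 0.0425 0.2069] [2.0396 0.6369 8.771 ] [-0.0497 -0.2713  0.0191]
0.205 [0.6708 0.0425 0.2055] [ 3.2038 -0.6622 10.1303] [-0.0401 -0.2892 -0.0215]
0.2035 [0.6708 0.0425 0.2041] [2.2107 0.3938 9.7122] [-0.0084 -0.2477  0.0293]
0.2028 [0.6708 0.0425 0.2035] [ 2.1134  0.2629 11.0552] [-0.0594 -0.2588  0.0382]
0.2021 [0.6709 0.0425 0.2028] [ 2.5523 -0.7169 11.1205] [-0.0172 -0.219   0.0546]
0.2014 [0.6709 0.0425 0.2021] [ 2.3036 -0.2646 10.3324] [-0.0173 -0.2017  0.0193]
0.2007 [0.6709 0.0425 0.2015] [ 2.7334  0.2792 11.5444] [-0.0082 -0.2719  0.0238]
0.2 [0.671  0.0425 0.2009] [ 2.462  -0.4751 12.4432] [-0.0086 -0.3868  0.0308]
0.1993 [0.6713 0.0425 0.2007] [ 2.7354  0.7799 14.968 ] [ 0.019  -0.4499 -0.0059]
0.1986 [0.6716 0.0426 0.2005] [ 4.117   0.6783 19.6743] [ 0.0865 -0.4828 -0.0197]
0.1979 [0.672  0.0426 0.2004] [ 4.9582  0.0904 24.3045] [ 0.0588 -0.5313  0.0271]
27.025 0.2915751791680563 [ 4.5527  0.8789 24.2641]
```

View pics/d7.png

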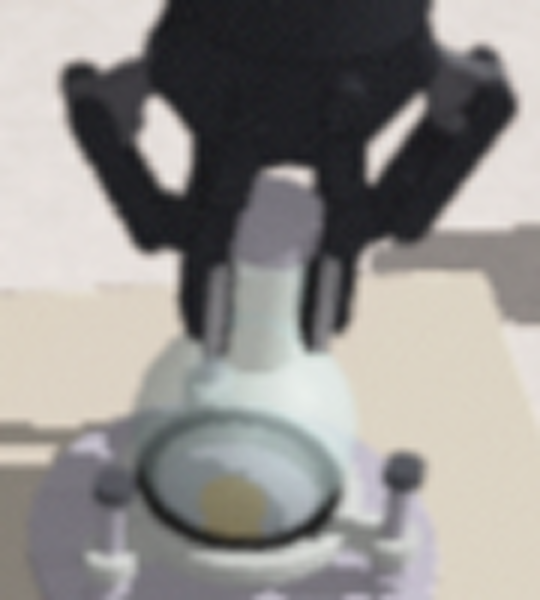

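The stop is reached. Over the last 1.4 mm commanded the TCP moved only 0.3 mm, while force went from 15 to 24 N. Total travel was about 15 mm from first contact, and the ring is visibly lower against the posts. I'm handing in while holding the flask down.

```bash
python3 - <<'E'
from h import *
s=observe(); print(s["t"],s["tcp_pos"],s["contact_force"],s["opening"])
hand_in()
E
```

```text
27.075 [0.67193963 0.04260261 0.20037741] [ 3.94567384  0.9734364  21.66513355] 0.29482468298933673
the job is handed in; nothing more can be done
```

I pushed the filter drawer home, then moved the clear flask from its cork ring into the sprung ring and pressed it down. I handed in at 27.1 s of the 64 s allowed, with the flask still gripped and held down.

- **Drawer:** The detent gave way, then the drawer met a hard stop, with force rising to about 21 N. The top picture taken afterwards shows the front flush with the housing. I did not look at the drawer again after that.
- **Flask:** The ring was on its stop. The flask was about 15 mm below first contact, against 14 mm of ring travel. Over the last 1.4 mm of commanded push it moved only 0.3 mm, while the force rose from 15 to 24 N. The gripper held the neck at about 25 mm opening.
- **Imperfections:** The flask leans about 2° from upright, judged from the pictures, and there is a side force of about 4 N at the dock. I left both as small enough not to matter.
- **Other things:** I saw no bystander disturbed in the pictures taken up to placing the flask, though the arm hid part of the bench in the top view. The cork ring stayed on the bench.

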